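# Seat the chamber caps, run the sample plate out over the objective and hold it level

## Task

On the raised black microscope stage, first press both white caps of the sample plate's chambers down until they are fully seated. Then slide the plate, without lifting it, straight and square out over the stage's edge towards the objective lens until the dark line across the plate lies over that edge, never letting it tip on to the lens and leaving everything else on the bench where it is. The chamber end is heavy and would tip once out there, so finish while still holding the plate flat on the stage with the gripper (the square post on its inner end is the grip): do not let go.

Things in the scene. Friction and masses are not known exactly. Their poses are not given: they have to be found in the camera images.
- stage_edge (a point): Middle of the top of the outer edge of the stage, a fixed black slab 300 mm (x) by 190 mm (y), its top 70 mm above the bench, on four pillars. The stage extends from this point 300 mm along -x and 95 mm to each side; x points outward, level, square to the edge (the way the plate is to be slid), z up.
- plate_mark (a point): Middle of the dark line (2 mm wide) across the sample plate, on its upper face. The plate is loose, aluminium, 280 mm (x) by 80 mm (y) by 5 mm thick, about 0.8 kg; the line is half-way along it; x points along the plate to its chamber end, z up. It lies flat on the stage, its chamber end near the outer edge. Two steel chambers, 42 mm wide, 22 mm high, stand 45 and 105 mm along +x; it balances about 37 mm to +x of the line.
- plate_grip (a point): Centre of the black square grip post fixed upright on the inner end of the plate: 20 mm by 20 mm, 42 mm tall, sides along the plate's x and y. This point lies 115 mm along -x from the line, half-way up the post, 21 mm above the plate's upper face and 26 mm above the stage's top.
- cap_in (a joint): White cap, 42 mm across with a 26 mm round button on top, of the sample plate's inner (nearer the line) chamber. Joint value: how far it has been pushed down, m: 0 = standing fully proud, 0.006 = fully seated (its stop). Starts 0 to 0.002. It moves straight down against about 5 N of friction and stays where it is left.
- cap_out (a joint): White cap, 42 mm across with a 26 mm round button on top, of the sample plate's outer (farther from the line) chamber. Joint value: how far it has been pushed down, m: 0 = standing fully proud, 0.006 = fully seated (its stop). Starts 0 to 0.002. It moves straight down against about 5 N of friction and stays where it is left.
- cap_in_top (a point): Centre of the top of the inner cap's button, 45 mm along +x from the line; 40 mm above the plate's upper face when proud, 34 mm when seated. Press here, straight down.
- cap_out_top (a point): Centre of the top of the outer cap's button, 105 mm along +x from the line; 40 mm above the plate's upper face when proud, 34 mm when seated. Press here, straight down.
- lens: Objective lens, a fixed steel barrel 36 mm wide on a white foot, 105 mm out from the stage's edge, top 50 mm above the bench (20 mm below the stage's top); origin on the bench under its centre. The plate must not touch it.
- vial: Small amber vial on the stage near its outer edge, beside the plate, 22 mm wide, 30 mm tall, origin at its underside; leave alone.
- oil: Amber oil bottle, 32 mm wide, 65 mm tall, origin at its underside; leave alone.
- dish: Flat clear round dish, 60 mm wide, 14 mm tall, origin at its underside; leave alone.
- slidebox: Cardboard slide box 85 by 32 by 30 mm, origin at its underside; leave alone.
- lensbrush: Small brush lying on the bench, 140 mm long; leave alone.
- filtercube: Black filter cube 40 by 40 by 34 mm, origin at its underside; leave alone.
- cleaner: White bottle 48 mm wide, 100 mm tall, origin at its underside; leave alone.

How it is judged:
By the outcome, as a careful person would: the job done as asked, in the order asked, and still so for the second after the job is handed in, while the arm keeps its last pose, push and grip.
It also fails if it takes over 58 s, if anything falls off the work surface, if the arm or the gripper's body presses on something with over 40 N, if the wrist force passes 120 N, or if a joint passes its speed limit or range.

## Robot

A 6-joint arm with a two-finger parallel gripper is mounted at the origin on the work surface. World frame = base frame: x ahead of the robot, y to its left, z up, the work surface at z = 0. Lengths are in mm, angles in degrees, forces in N, time in s.
With the tool pointing down it reaches from about 350 to 850 mm from the base axis. Payload 8.1 kg.
Tool frame: the origin (TCP) lies midway between the tips of the shut fingers; the grasp point (between the pads) lies grip_depth behind it (grip_depth is the distance from the TCP to the grasp point, in mm); z points along the fingers, y is the line along which they close (so a half turn about z gives the same grasp; the last joint's range is limited). The gripper opens to 85 mm and grips with 20 to 120 N. Pads are 22 mm wide; open, the fingers measure 114 mm over their backs; the gripper's body (76 mm by 85 mm) begins 54 mm behind the grasp point. The pads swing forward as they close: fully open they stand 13 mm farther back than shut.
Start: joints at [-70.439, 7.471, 85.268, -0, 87.261, -4.893], TCP at [248.396, -546.173, 231.292] pointing down, gripper open.
Joint ranges: [-169.43, 169.43], [-51.17, 129.36], [1.28, 143.12], [-76.62, 256.62], [0, 156.53], [-152.29, 152.29]. Speed limits (degrees/s): [136.94, 136.94, 159.86, 180, 180, 180].

## Interface

Orientations are given as [roll, pitch, yaw] about the fixed x, y, z axes, in that order (R = Rz(yaw) Ry(pitch) Rx(roll)).
In Python, from bench import sense, snapshot, hand_in, grip_depth gives the robot as it stands. The module is installed in compiled form; this text tells all that it offers.
- The arm moves only by the tool apply_moves, never from a script. Its argument "series" is text: rows parted by semicolons, each of 5 numbers parted by spaces: the shift along the tool's x, y, z each as a share of 0.3 m, from -1 to 1, then the turn about the tool's z as a share of 2 rad, from -1 to 1, then the gripper's target within -1 to 1 (shut at 1, half-way at 0, fully open at -1). In form: tx ty tz twist gripper; .... A call has 1 to 5 rows; each row shifts and turns the commanded pose from where the row before left it, along the tool's axes as they then stand; what a row does not reach is not made up. A row lasts 1/12 s, in which the tool goes at most 41.7 mm and 7.16 degrees, less where a joint would pass 70% of its speed; a pose out of reach is approached as far as the arm can. A call with a number of a shift or a turn outside -1 to 1 is refused whole. A call with a gripper value outside its range is refused whole. The fingers move at their own pace and stop on an object; "squeeze" is the grip in N (left out, the last holds). Time passes only in rows, so rows that do not move let the fingers close. It gives the time, the measured TCP pose, the force, the opening and the grip force at its end, in the units of the state.
- sense(): the state, without advancing time (a new reading comes with each control period).
- snapshot(name): name is "scene" or "top" or "wrist"; returns a dict with "frame" (384x512x3 uint8, blue, green, red), "depth" (384x512 float32, mm along the optical axis (not along the pixel's ray), 0 where there is no reading), "intrinsics" (3x3 intrinsics, pixels), "extrinsics" (4x4, takes a point from camera to world coordinates); the wrist camera has in their place "tool_from_camera" (4x4, takes a point from camera to tool coordinates, whose origin is the TCP and whose axes are the flange's). Camera axes: x right, y down, z forward; pixel columns grow to the right and rows downward; lengths in mm; the calibration is good to about 2 mm. A picture is of the moment at which its call begins: read the wrist's pose just before it.
- hand_in(): hands the job in; it is judged then, once.
The state is a dict: "time": time; "joint_pos": joint angles; "qd": joint speeds; "joint_efforts": joint torques, N m; "tool_pos": TCP position; "tcp_rot": TCP orientation; "ft_force": force on the tool from outside, world axes, zero at the start; "wrist_torque": the same for the moment, N m; "finger_gap": finger opening in mm; "grip_force": force on a finger pad.
Only numpy, scipy, OpenCV 4.12 (cv2) and the standard library are available. Lean on these libraries where they do the work, as an engineer would, in place of code of your own. Each camera call takes 0.05 s, during which the arm holds its last target. There are 200 camera calls.

## Working session

There is one attempt and no reset: what is moved stays moved. The work goes in short steps, Python scripts to look and compute and a tool call to move; the robot and the scene stay as the last step left them, time stands still between calls to the robot, and variables do not carry over. Pictures are saved under pics/ and viewed, at most 10 in all, crops included, and the job is handed in when it is done.

Besides the shell and the picture viewer there is one more tool, called after "Request:" as name(argument=value, ...) on one line, values as JSON. apply_moves: Moves the arm, as the interface text tells. Its arguments: {"type":"object","properties":{"series":{"type":"string"},"squeeze":{"type":"number"}},"required":["series"]}

```bash
mkdir -p pics
python3 - <<'E'
from bench import *
import cv2,numpy as np
s=sense();print({k:np.round(v,2) for k,v in s.items()},grip_depth)
a=snapshot("scene");b=snapshot("top")
for n,d in(("scene",a),("top",b)):
    cv2.imwrite(f"pics/{n}0.png",d["frame"]); print(n,np.round(d["intrinsics"],1).tolist(),np.round(d["extrinsics"],3).tolist())
    np.savez(f"{n}0.npz",**d)
E
```

```text
{'time': np.float64(0.0), 'joint_pos': array([-70.44,   7.52,  85.33,  -0.  ,  87.26,  -4.89]), 'qd': array([-0.09, -0.01, -0.02, -0.05, -0.02,  0.01]), 'joint_efforts': array([ 0.000e+00, -5.694e+01, -5.006e+01, -0.000e+00,  2.000e-02,
       -0.000e+00]), 'tool_pos': array([ 248.21, -545.65,  230.22]), 'tcp_rot': array([-1.7989e+02, -1.0000e-02,  2.4450e+01]), 'ft_force': array([ 0.64, -0.32,  0.1 ]), 'wrist_torque': array([ 0.02, -0.04, -0.  ]), 'grip_force': np.float64(0.0), 'finger_gap': np.float64(85.5)} 18.700000000000003
scene [[443.8, 0.0, 249.2], [0.0, 443.8, 194.5], [0.0, 0.0, 1.0]] [[-0.429, 0.476, -0.768, 1489.706], [0.903, 0.225, -0.365, 392.9], [-0.0, -0.85, -0.527, 730.428], [0.0, 0.0, 0.0, 1.0]]
top [[361.2, 0.0, 256.8], [0.0, 361.2, 191.9], [0.0, 0.0, 1.0]] [[0.135, -0.968, 0.212, 319.593], [-0.991, -0.133, 0.026, -60.367], [0.003, -0.214, -0.977, 1226.132], [0.0, 0.0, 0.0, 1.0]]
```

View pics/top0.png

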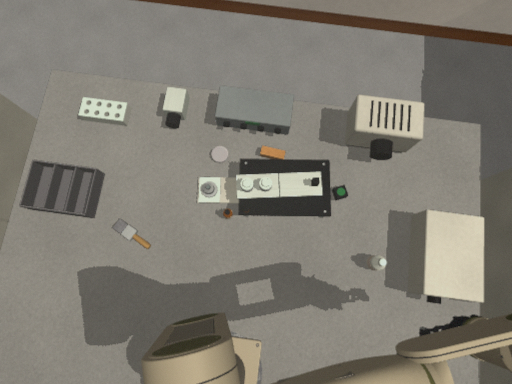

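View pics/scene0.png

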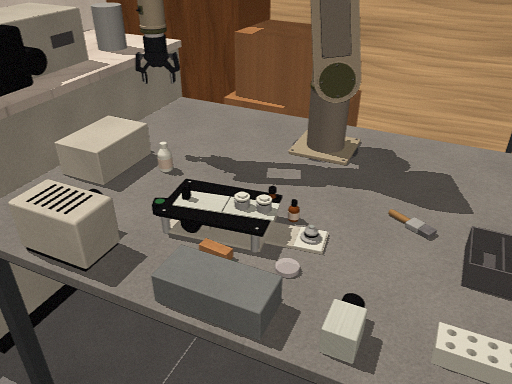

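The top view shows the stage at px (237–330, 160–215), the caps at about (247,184) and (266,184), the post at (315,182) and the lens at (209,188). The plate points toward image left, which is roughly world +y. I'll measure it more closely.

```bash
cat > h.py <<'E'
import numpy as np,cv2
from scipy.spatial.transform import Rotation as R
def ray(d,uv,z,T=None):
    "pixels -> world points on plane z"
    T=d["extrinsics"] if T is None else T
    uv=np.atleast_2d(np.asarray(uv,float)); K=d["intrinsics"]
    r=np.c_[(uv-[K[0,2],K[1,2]])/[K[0,0],K[1,1]],np.ones(len(uv))]@T[:3,:3].T
    o=T[:3,3]; return o+r*((z-o[2])/r[:,2])[:,None]
def wristT(s,d):
    T=np.eye(4);T[:3,:3]=R.from_euler("xyz",s["tcp_rot"],degrees=True).as_matrix();T[:3,3]=s["tool_pos"]
    return T@d["tool_from_camera"]
def proj(d,T,P):
    P=np.atleast_2d(P);c=(P-T[:3,3])@T[:3,:3];p=c@d["intrinsics"].T;return p[:,:2]/p[:,2:]
E
python3 - <<'E'
from h import *
from bench import snapshot
d=np.load("top0.npz")
im=d["frame"]
cv2.imwrite("pics/topc.png",cv2.resize(im[135:235,185:355],None,fx=4.7,fy=4.7,interpolation=cv2.INTER_CUBIC))
for n,uv,z in(("cap_in",(266,184),113),("cap_out",(247,184),113),("post",(315,182),115),("stage corners",[(237,160),(330,160),(330,215),(237,215)],70),("lens",(209,188),50)):
    print(n,np.round(ray(d,uv,z),1).tolist())
w=snapshot("wrist");print(np.round(w["tool_from_camera"],3).tolist(),np.round(w["intrinsics"],1).tolist())
E
```

```text
cap_in [[590.6, -56.5, 113.0]]
cap_out [[582.4, 3.1, 113.0]]
post [[617.7, -209.6, 115.0]]
stage corners [[669.6, 50.3, 70.0], [712.0, -257.7, 70.0], [527.0, -274.8, 70.0], [486.2, 23.1, 70.0]]
lens [[566.4, 130.5, 50.0]]
[[-0.0, -0.957, -0.29, 74.015], [1.0, -0.0, -0.0, -0.38], [0.0, -0.29, 0.957, -141.815], [0.0, 0.0, 0.0, 1.0]] [[344.9, 0.0, 256.3], [0.0, 344.9, 196.9], [0.0, 0.0, 1.0]]
```

View pics/topc.png

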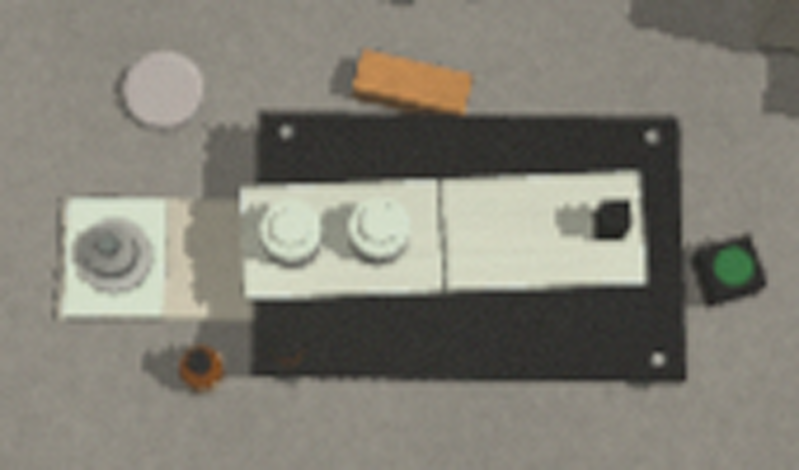

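Request:
apply_moves(series="0 0 0 0.0465 1; 0 0 0 0.0465 1; 0 0 0 0.0465 1; 0.0922 -0.0887 -0.002 0 1; 0.0922 -0.0887 -0.002 0 1")

```text
time: 0.57
tool_pos: [294.4, -485.4, 231.7]
tcp_rot: [-179.9, 0.0, 8.2]
ft_force: [1.3, 0.4, 0.0]
finger_gap: 25.6
grip_force: 0.0
```

Request:
apply_moves(series="0.0922 -0.0887 -0.002 0 1;0.0922 -0.0887 -0.002 0 1;0.0922 -0.0887 -0.002 0 1;0.0922 -0.0887 -0.002 0 1;0.0922 -0.0887 -0.002 0 1")

```text
time: 0.98
tool_pos: [413.1, -331.7, 235.3]
tcp_rot: [-180.0, 0.0, 8.5]
ft_force: [1.2, -0.1, -0.4]
finger_gap: 0.3
grip_force: 0.0
```

Request:
apply_moves(series="0.0922 -0.0887 -0.002 0 1;0.0922 -0.0887 -0.002 0 1;0.0922 -0.0887 -0.002 0 1;0.0922 -0.0887 -0.002 0 1;0.0922 -0.0887 -0.002 0 1")

```text
time: 1.4
tool_pos: [530.4, -179.6, 238.3]
tcp_rot: [-180.0, 0.0, 8.5]
ft_force: [1.0, 0.6, -0.4]
finger_gap: 0.3
grip_force: 0.0
```

Request:
apply_moves(series="0.0922 -0.0887 -0.002 0 1;0.0922 -0.0887 -0.002 0 1;0.0922 -0.0887 -0.002 0 1;0 0 0 0 1; 0 0 0 0 1")

```text
time: 1.82
tool_pos: [600.6, -88.1, 239.5]
tcp_rot: [-180.0, 0.1, 8.7]
ft_force: [-0.1, -0.6, 0.2]
finger_gap: -0.0
grip_force: 0.0
```

Run:
```python
from h import *
from bench import *
s=sense();d=snapshot("wrist");T=wristT(s,d);d["extrinsics"]=T
np.savez("w1.npz",**d);cv2.imwrite("pics/w1.png",d["frame"]);print(s["time"],s["tool_pos"],s["tcp_rot"],s["qd"].round(1))
```

```text
1.8167 [600.56235537 -88.13627165 239.48203392] [-1.79966713e+02  6.44453844e-02  8.67311788e+00] [-2.9 -1.5  1.4 -0.9  0.3 -0.9]
```

View pics/w1.png

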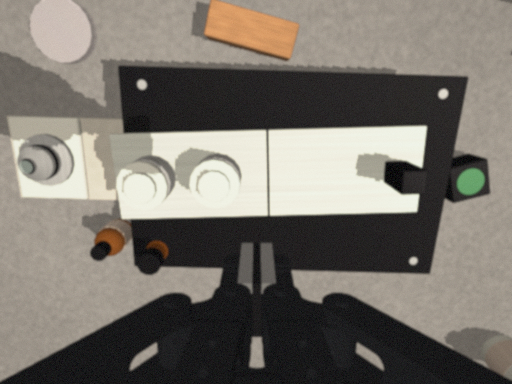

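The wrist view shows the stage corners at about (120,66), (467,77), (430,272) and (135,265). The dark line is at u≈268, the buttons at about (213,185) and (138,188), the post top at (412,181), and the vial at (152,255), clear of the plate. Next I'll fit lines.

```bash
cat > meas.py <<'E'
from h import *
def fitl(P):
    vx,vy,x,y=cv2.fitLine(P[:,:2].astype(np.float32),cv2.DIST_HUBER,0,.01,.01).ravel();return np.array([x,y]),np.array([vx,vy])
def isect(a,b):
    t=np.linalg.solve(np.c_[a[1],-b[1]],b[0]-a[0]);return a[0]+t[0]*a[1]
def edge(g,fixed,lo,hi,axis,sign):
    "subpixel-ish max gradient along axis (0: scan rows, 1: scan cols) for each fixed col/row"
    out=[]
    for f in fixed:
        p=g[lo:hi,f] if axis==0 else g[f,lo:hi]
        k=sign*np.gradient(p);i=int(np.argmax(k))
        if 0<i<len(k)-1:
            a,b,c=k[i-1:i+2];i=i+.5*(a-c)/(a-2*b+c+1e-9)
        out.append((f,lo+i) if axis==0 else (lo+i,f))
    return np.array(out,float)
def ang(v): return np.degrees(np.arctan2(v[1],v[0]))%180
E
python3 - <<'E'
from meas import *
d=dict(np.load("w1.npz"));g=cv2.GaussianBlur(cv2.cvtColor(d["frame"],cv2.COLOR_BGR2GRAY),(3,3),0).astype(float)
L=lambda e,z:fitl(ray(d,e,z))
up=L(edge(g,range(285,380),115,140,0,1),75); lo=L(edge(g,range(285,400),205,228,0,-1),75)
# dark line centre: two edges
l1=L(edge(g,range(140,208),255,268,1,-1),75);l2=L(edge(g,range(140,208),268,282,1,1),75)
so=L(np.r_[edge(g,range(72,115),110,135,1,-1)],70); st=L(edge(g,range(150,440),55,85,0,-1),70);sb=L(edge(g,range(290,420),260,285,0,1),70)
for n,l in zip("up lo l1 l2 so st sb".split(),(up,lo,l1,l2,so,st,sb)):print(n,l[0].round(1),ang(l[1]).round(2))
m=[isect(u,l) for u in(up,lo) for l in(l1,l2)];mark=np.mean(m,0);print("mark",mark.round(1),"plate w",np.linalg.norm(m[0]-m[2]))
c=isect(so,st),isect(so,sb);print("edge mid",np.mean(c,0).round(1),"w",np.linalg.norm(c[0]-c[1]))
a=np.radians((ang(up[1])+ang(lo[1]))/2);px=np.array([np.cos(a),np.sin(a)])
for n,x in(("in",45),("out",105),("grip",-115)):print(n,(mark+x*px).round(1))
T=d["extrinsics"]
for uv in((213,185),(138,188)):print("btn img",ray(d,uv,114).round(1))
print("postTop",ray(d,(413,182),117).round(1)); print("depth btn",[T[:3,:3][2]@(np.linalg.inv(d["intrinsics"])@[u,v,1])*d["depth"][v,u]+T[2,3] for u,v in((213,185),(138,188),(330,170))])
E
```

```text
up [ 654.4 -146.2] 100.12
lo [ 576.8 -169.3] 100.13
l1 [598.1 -97.8] 9.18
l2 [600.9 -98.9] 10.83
so [655.   39.9] 7.05
st [693.2 -85.2] 97.0
sb [ 516.4 -190.6] 96.99
mark [604.8 -97.4] plate w 80.48599
edge mid [584.1  31.2] w 188.23763
in [596.9 -53.1]
out [586.4   6. ]
grip [ 625.  -210.6]
btn img [[598.  -52.8 114. ]]
btn img [[586.4   6.5 114. ]]
postTop [[ 625.1 -209.   117. ]]
depth btn [np.float64(113.26560744317163), np.float64(112.33576405162364), np.float64(73.66873395533702)]
```

Request:
apply_moves(series="0.0022 -0.039 0.12 0 1;0.0022 -0.039 0.12 0 1;0.0022 -0.039 0.12 0 1;0 0 0.02 0 1;0 0 0 0 1")

```text
time: 2.28
tool_pos: [593.6, -55.8, 123.0]
tcp_rot: [-179.9, 0.4, 8.4]
ft_force: [-0.1, -0.1, 0.3]
finger_gap: 0.1
grip_force: 0.0
```

Request:
apply_moves(series="0 0 0 0 1;0 0 0 0 1")

```text
time: 2.45
tool_pos: [598.6, -56.9, 129.6]
tcp_rot: [179.9, -0.2, 8.4]
ft_force: [-0.9, -0.2, 0.4]
finger_gap: -0.3
grip_force: 0.0
```

Request:
apply_moves(series="0 0 0 0 1;0 0 0 0 1;0 0 0 0 1")

```text
time: 2.7
tool_pos: [597.8, -55.8, 128.0]
tcp_rot: [180.0, -0.1, 8.4]
ft_force: [-0.2, -1.5, 0.9]
finger_gap: 0.2
grip_force: 0.0
```

Request:
apply_moves(series="0 -0.006 0.02 0 1;0 -0.005 0.005 0 1;0 0 0.005 0 1;0 0 0 0 1;0 0 0 0 1")

```text
time: 3.12
tool_pos: [596.0, -51.8, 116.9]
tcp_rot: [-180.0, 0.0, 8.5]
ft_force: [-0.7, 0.3, -0.0]
finger_gap: 0.4
grip_force: 0.0
```

Request:
apply_moves(series="0 0 0.005 0 1;0 0 0.005 0 1;0 0 0.005 0 1;0 0 0 0 1;0 0 0 0 1")

```text
time: 3.53
tool_pos: [596.4, -52.1, 112.9]
tcp_rot: [180.0, -0.0, 8.5]
ft_force: [0.4, 0.5, -0.3]
finger_gap: 0.1
grip_force: 0.5
```

Request:
apply_moves(series="0 0 0.004 0 1;0 0 0.004 0 1;0 0 0 0 1;0 0 0 0 1")

```text
time: 3.87
tool_pos: [596.5, -52.0, 110.6]
tcp_rot: [180.0, -0.0, 8.5]
ft_force: [-1.5, -0.4, 4.2]
finger_gap: -0.3
grip_force: 1.8
```

Request:
apply_moves(series="0 0 0.004 0 1;0 0 0.003 0 1;0 0 0 0 1;0 0 0 0 1")

```text
time: 4.2
tool_pos: [596.5, -52.0, 109.0]
tcp_rot: [180.0, -0.0, 8.5]
ft_force: [-3.3, -0.9, 9.7]
finger_gap: 0.1
grip_force: 4.4
```

Request:
apply_moves(series="0 0 0.003 0 1;0 0 0.003 0 1;0 0 0 0 1;0 0 0 0 1")

```text
time: 4.53
tool_pos: [596.6, -52.1, 108.9]
tcp_rot: [180.0, -0.1, 8.5]
ft_force: [-10.4, 1.8, 20.2]
finger_gap: -0.0
grip_force: 10.3
```

Request:
apply_moves(series="0 0 -0.055 0 1;-0.0012 -0.05 0 0 1;-0.0013 -0.05 0 0 1;-0.0012 -0.05 0 0 1;-0.0013 -0.047 0 0 1")

```text
time: 4.95
tool_pos: [584.9, 8.4, 121.6]
tcp_rot: [-180.0, 0.1, 8.5]
ft_force: [0.3, 0.1, -0.8]
finger_gap: -0.2
grip_force: 0.0
```

Request:
apply_moves(series="0 0 0.01 0 1;0 0 0 0 1;0 0 0 0 1;0 0 0 0 1")

```text
time: 5.28
tool_pos: [585.9, 6.1, 119.6]
tcp_rot: [180.0, 0.0, 8.5]
ft_force: [0.1, -0.1, -0.2]
finger_gap: -0.1
grip_force: 0.0
```

Request:
apply_moves(series="0 0 0.006 0 1;0 0 0.006 0 1;0 0 0.006 0 1;0 0 0.005 0 1;0 0 0 0 1")

```text
time: 5.7
tool_pos: [586.3, 5.8, 113.1]
tcp_rot: [180.0, -0.0, 8.4]
ft_force: [-0.0, -1.1, 1.5]
finger_gap: -0.1
grip_force: 0.6
```

Request:
apply_moves(series="0 0 0.004 0 1;0 0 0.004 0 1;0 0 0.004 0 1;0 0 0 0 1;0 0 0 0 1")

```text
time: 6.12
tool_pos: [586.3, 6.1, 109.5]
tcp_rot: [180.0, -0.0, 8.5]
ft_force: [0.3, -1.6, 2.7]
finger_gap: -0.1
grip_force: 1.3
```

Request:
apply_moves(series="0 0 0.003 0 1;0 0 0 0 1;0 0 0 0 1")

```text
time: 6.37
tool_pos: [586.3, 6.1, 109.0]
tcp_rot: [180.0, -0.0, 8.5]
ft_force: [-3.0, -2.6, 6.4]
finger_gap: 0.0
grip_force: 3.1
```

Request:
apply_moves(series="0 0 0.003 0 1;0 0 0.003 0 1;0 0 0 0 1;0 0 0 0 1")

```text
time: 6.7
tool_pos: [586.4, 6.1, 108.9]
tcp_rot: [180.0, -0.0, 8.5]
ft_force: [-9.0, -2.6, 18.3]
finger_gap: -0.0
grip_force: 9.1
```

Request:
apply_moves(series="0 0 0.002 0 1;0 0 0 0 1;0 0 0 0 1")

```text
time: 6.95
tool_pos: [586.5, 6.1, 108.9]
tcp_rot: [180.0, -0.1, 8.5]
ft_force: [-11.5, -2.1, 21.4]
finger_gap: 0.2
grip_force: 11.1
```

Request:
apply_moves(series="0 0 -0.1 0 1;0 0 -0.1 -0.0141 0.5;0 0 -0.1 0 -1;0 0.12 0 0 -1;0 0.12 0 0 -1")

```text
time: 7.37
tool_pos: [600.5, -63.6, 199.2]
tcp_rot: [179.9, -0.3, 10.3]
ft_force: [0.7, -0.2, -0.9]
finger_gap: 48.1
grip_force: 0.0
```

Request:
apply_moves(series="0 0.12 0 0 -1;0 0.12 0 0 -1;0 0.12 0 0 -1;0 0.12 0 0 -1;0 0.014 0 0 -1")

```text
time: 7.78
tool_pos: [624.4, -216.1, 195.1]
tcp_rot: [179.9, 0.0, 9.9]
ft_force: [1.1, -0.2, 0.4]
finger_gap: 85.3
grip_force: 0.0
```

Request:
apply_moves(series="0 0 0 0 -1;0 0 0 0 -1;0 0 0 0 -1;0 0 0 0 -1;0 0 0 0 -1")

```text
time: 8.2
tool_pos: [624.8, -209.1, 196.3]
tcp_rot: [-180.0, -0.0, 10.2]
ft_force: [-0.5, -0.2, -0.2]
finger_gap: 85.4
grip_force: 0.0
```

Run:
```python
from h import *
from bench import *
s=sense();d=snapshot("wrist");T=wristT(s,d);d["extrinsics"]=T
np.savez("w2.npz",**d);cv2.imwrite("pics/w2.png",d["frame"]);print(s["time"],s["tool_pos"],s["tcp_rot"],s["finger_gap"])
```

```text
8.2 [ 624.82909387 -209.06144694  196.3280682 ] [-1.79988282e+02 -1.14259491e-02  1.01862193e+01] 85.42010064806804
```

View pics/w2.png

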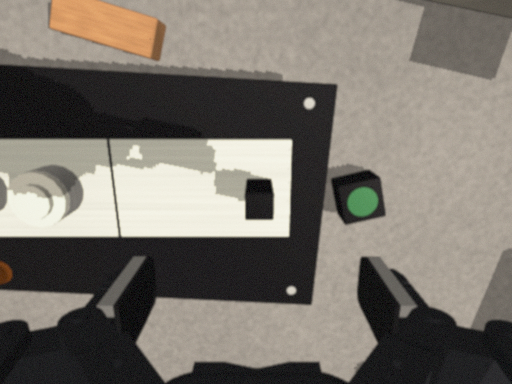

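The post's top face is at about (260,206), centred between the fingers. The plate is unmoved and square to the image.

Run:
```python
from meas import *
d=dict(np.load("w2.npz"));print(ray(d,(260,206),117).round(1))
g=cv2.GaussianBlur(cv2.cvtColor(d["frame"],cv2.COLOR_BGR2GRAY),(3,3),0).astype(float)
lo=fitl(ray(d,edge(g,range(130,285),228,245,0,-1),75));so=fitl(ray(d,edge(g,range(190,300),290,312,0,1),70));st=fitl(ray(d,edge(g,range(60,330),60,90,0,-1),70))
for l in(lo,so,st):print(l[0].round(1),ang(l[1]).round(2))
```

```text
[[ 625.7 -210.9  117. ]]
[ 578.1 -175.5] 100.17
[ 519.9 -216.7] 96.99
[ 701.2 -148.9] 96.99
```

Request:
apply_moves(series="0.001 0.005 0.1 0 -1;0 0 0.1 0 -1;0 0 0.1 0 -1;0 0 0.05 0 -1;0 0 0.03 0 -1")

```text
time: 8.67
tool_pos: [623.4, -210.4, 78.7]
tcp_rot: [-179.8, 0.2, 10.1]
ft_force: [-0.0, 0.4, -0.3]
finger_gap: 85.3
grip_force: 0.0
```

Request:
apply_moves(series="0 0 0 0 -1;0 0 0 0 -1;0 0 0 0 -1;0 0 0 0 -1")

```text
time: 9.0
tool_pos: [626.7, -212.5, 84.6]
tcp_rot: [179.9, -0.2, 10.1]
ft_force: [-0.7, -0.0, 0.8]
finger_gap: 85.5
grip_force: 0.0
```

Request:
apply_moves(series="-0.002 0 0.01 0 -1;0 0 0 0 -1;0 0 0 0 0.2;0 0 0 0 0.4;0 0 0 0 0.6", squeeze=60)

```text
time: 9.42
tool_pos: [624.6, -212.1, 79.3]
tcp_rot: [-180.0, -0.0, 10.1]
ft_force: [-0.4, 0.0, 0.3]
finger_gap: 51.6
grip_force: 0.0
```

Request:
apply_moves(series="0 0 0 0 0.8;0 0 0 0 1;0 0 0 0 1;0 0 0 0 1;0 0 0 0 1")

```text
time: 9.83
tool_pos: [624.7, -211.9, 79.4]
tcp_rot: [-180.0, -0.0, 10.1]
ft_force: [-1.5, 1.8, 2.6]
finger_gap: 19.3
grip_force: 59.6
```

Request:
apply_moves(series="0 0 0 0 1;0 0 0 0 1;0 0 0 0 1")

```text
time: 10.08
tool_pos: [624.7, -211.9, 79.4]
tcp_rot: [-180.0, -0.0, 10.1]
ft_force: [-2.0, 3.6, 3.9]
finger_gap: 19.3
grip_force: 59.7
```

Request:
apply_moves(series="-0.0036 0 0.002 0.0027 1;-0.0036 0 0 0.0027 1;-0.0036 0 0 0.0027 1;-0.0036 0 0 0.0027 1;-0.0036 0 0 0.0027 1", squeeze=80)

```text
time: 10.5
tool_pos: [620.2, -213.4, 79.4]
tcp_rot: [179.9, -0.1, 8.5]
ft_force: [5.4, 0.6, 5.2]
finger_gap: 19.1
grip_force: 78.6
```

Request:
apply_moves(series="-0.0036 0 0 0.0027 1;-0.0036 0 0 0.0027 1;-0.0036 0 0 0.0027 1;-0.0036 0 0 0.0028 1;-0.0036 0 0 0.0028 1")

```text
time: 10.92
tool_pos: [614.8, -214.4, 79.4]
tcp_rot: [179.9, -0.1, 6.9]
ft_force: [5.1, 0.1, 4.8]
finger_gap: 19.2
grip_force: 78.6
```

Request:
apply_moves(series="0 0 0 0 1;0 0 0 0 1;0 0 0 0 1")

```text
time: 11.17
tool_pos: [614.7, -214.4, 79.4]
tcp_rot: [179.9, -0.1, 6.9]
ft_force: [4.7, 0.4, 6.2]
finger_gap: 19.0
grip_force: 78.7
```

Run:
```python
from meas import *
from bench import *
s=sense();d=snapshot("wrist");T=wristT(s,d);d["extrinsics"]=T
t=snapshot("top")
np.savez("w3.npz",**d);np.savez("t3.npz",**t)
cv2.imwrite("pics/w3.png",np.hstack([d["frame"][:,:400],cv2.resize(t["frame"][140:230,190:340],None,fx=2.66,fy=4.2667)[:,:400]]))
print(s)
v=ray(dict(np.load("w1.npz")),(152,256),100)[0,:2]-[584.1,31.2];print("vial stage xy",v@[-.1219,.9925],v@[-.9925,-.1219])
```

```text
{'time': 11.1667, 'joint_pos': array([-2.37366879e+01,  2.15334095e+01,  8.50775417e+01, -5.83897408e-03,
        7.32632321e+01,  5.93530476e+01]), 'qd': array([ 0.0981291 , -0.08694365,  0.00558645,  0.02278972, -0.03119494,
       -0.03373477]), 'joint_efforts': array([ -0.70455708, -61.75173998, -42.04316139,  -0.71418531,
         0.89649405,  -0.20367966]), 'tool_pos': array([ 614.66828018, -214.39743841,   79.40845578]), 'tcp_rot': array([ 1.79931052e+02, -1.05390897e-01,  6.91200324e+00]), 'ft_force': array([4.74593928, 0.41152545, 6.15722134]), 'wrist_torque': array([ 0.19408244, -0.35666157, -0.19986923]), 'grip_force': 78.69378447532654, 'finger_gap': 18.95290213571107}
vial stage xy -28.04178572096968 67.93696778678948
```

View pics/w3.png

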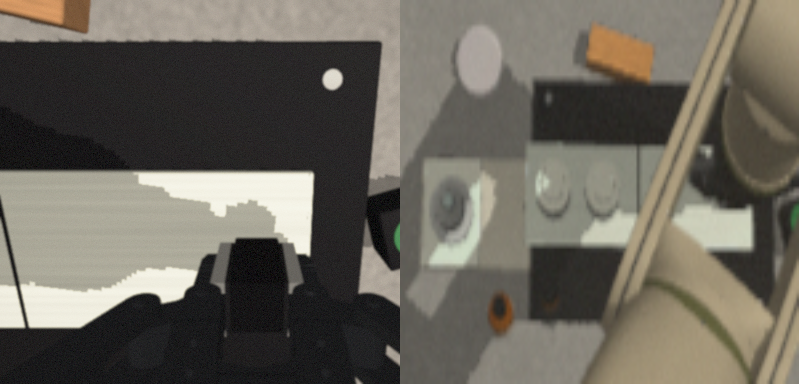

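The post is gripped, and the plate's upper edge (v≈172) now looks parallel to the stage edge (v≈42). I'll check the yaw and lateral offset numerically.

```bash
cat > chk.py <<'E'
from meas import *
def chk(f):
    d=dict(np.load(f));g=cv2.GaussianBlur(cv2.cvtColor(d["frame"],cv2.COLOR_BGR2GRAY),(3,3),0).astype(float)
    up=fitl(ray(d,edge(g,range(30,300),160,185,0,1),75));st=fitl(ray(d,edge(g,range(30,360),32,58,0,-1),70));en=fitl(ray(d,edge(g,range(180,225),300,325,1,-1),75))
    n=np.array([-np.sin(np.radians(97)),np.cos(np.radians(97))]) # stage y
    for l in(up,st,en):print(ang(l[1]).round(2))
    c=isect(up,en);E=np.array([584.1,31.2]);x=np.array([-.1219,.9925])
    print("plate y offset",(c-E)@n+40,"mark x",(c-E)@x+140,"plate edge from stage side",(c-isect(st,(c,n)))@n-55)
E
python3 -c "
from chk import *
chk('w3.npz')"
```

```text
96.55
96.96
6.82
plate y offset -1.3762388153948137 mark x -131.93793325897218 plate edge from stage side -2.145009538615959
```

Request:
apply_moves(series="0 0 0 -0.004 1;0 -0.005 0 0 1;0 -0.01 0 0 1;0 -0.0133 0 0 1;0 -0.0133 0 0 1")

```text
time: 11.68
tool_pos: [612.5, -203.9, 79.4]
tcp_rot: [179.8, -0.0, 7.3]
ft_force: [1.0, -9.4, 5.8]
finger_gap: 19.0
grip_force: 78.8
```

Request:
apply_moves(series="0 -0.0133 0 0 1;0 -0.0133 0 0 1;0 -0.0133 0 0 1;0 -0.0133 0 0 1;0 -0.0133 0 0 1")

```text
time: 12.1
tool_pos: [609.9, -184.1, 79.4]
tcp_rot: [179.8, -0.0, 7.3]
ft_force: [1.2, -8.4, 5.6]
finger_gap: 19.3
grip_force: 78.8
```

Request:
apply_moves(series="0 -0.0133 0 0 1;0 -0.0133 0 0 1;0 -0.0133 0 0 1;0 -0.0133 0 0 1;0 -0.0133 0 0 1")

```text
time: 12.52
tool_pos: [607.3, -164.3, 79.4]
tcp_rot: [179.8, -0.0, 7.3]
ft_force: [1.1, -8.6, 5.4]
finger_gap: 19.1
grip_force: 78.8
```

Request:
apply_moves(series="0 -0.0133 0.001 0 1;0 -0.0133 0.001 0 1;0 -0.0133 0 0 1;0 -0.0133 0 0 1;0 -0.0133 0 0 1")

```text
time: 12.93
tool_pos: [605.2, -144.9, 79.4]
tcp_rot: [179.8, -0.1, 7.3]
ft_force: [1.6, -10.3, 8.1]
finger_gap: 18.9
grip_force: 79.1
```

Request:
apply_moves(series="0 -0.0133 0.001 0 1;0 -0.0133 0 0 1;0 -0.0133 0 0 1;0 -0.0133 0 0 1;0 -0.0133 0 0 1")

```text
time: 13.35
tool_pos: [602.9, -125.3, 79.4]
tcp_rot: [179.7, -0.1, 7.3]
ft_force: [2.0, -10.9, 9.3]
finger_gap: 18.8
grip_force: 79.3
```

Request:
apply_moves(series="0 -0.0133 0.001 0 1;0 -0.0133 0 0 1;0 -0.0133 0 0 1;0 -0.0133 0 0 1;0 -0.0133 0 0 1")

```text
time: 13.77
tool_pos: [600.7, -105.6, 79.5]
tcp_rot: [179.7, -0.2, 7.3]
ft_force: [0.8, -11.6, 10.7]
finger_gap: 19.0
grip_force: 79.5
```

Request:
apply_moves(series="0 -0.0133 0 0 1;0 -0.0133 0 0 1;0 -0.0133 0 0 1;0 0 0 0 1;0 0 0 0 1")

```text
time: 14.18
tool_pos: [599.1, -93.0, 79.4]
tcp_rot: [179.8, -0.2, 7.4]
ft_force: [0.4, -7.2, 11.4]
finger_gap: 19.0
grip_force: 79.7
```

Run:
```python
from meas import *
from bench import *
s=sense();d=snapshot("wrist");T=wristT(s,d);d["extrinsics"]=T
t=snapshot("top")
np.savez("w4.npz",**d)
cv2.imwrite("pics/w4.png",np.hstack([d["frame"][:,:400],cv2.resize(t["frame"][140:230,190:340],None,fx=2.66,fy=4.2667)[:,:400]]))
print(s["tool_pos"],s["tcp_rot"],s["ft_force"])
```

```text
[599.14064037 -93.01285876  79.41369587] [ 1.79777939e+02 -1.56960506e-01  7.35343742e+00] [ 0.36423903 -7.23364476 11.42222829]
```

View pics/w4.png

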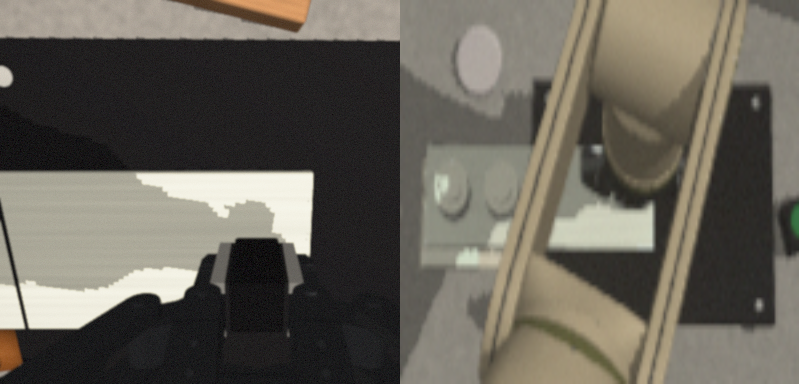

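The plate hasn't moved relative to the gripper since the last wrist view, and it overhangs with the vial clear. I'll compute what is left to slide.

Run:
```python
from chk import *
chk('w4.npz')
d=dict(np.load('w4.npz'));g=cv2.GaussianBlur(cv2.cvtColor(d["frame"],cv2.COLOR_BGR2GRAY),(3,3),0).astype(float)
n=np.array([(int(np.argmin(g[v,0:30])),v) for v in range(215,320)],float)
l=fitl(ray(d,n,75));print("line",ang(l[1]),"mark x by line",((l[0]-[584.1,31.2])@[-.1219,.9925]))
```

```text
97.12
96.99
7.29
plate y offset -0.9792839892029335 mark x -9.212641626129141 plate edge from stage side -1.755473020377977
line 7.5747304 mark x by line -9.970961616477963
```

Request:
apply_moves(series="0 -0.0085 0 0 1;0 -0.0085 0 0 1;0 -0.0085 0 0 1;0 -0.006 0 0 1;0 0 0 0 1")

```text
time: 14.7
tool_pos: [598.1, -84.2, 79.6]
tcp_rot: [179.7, -0.2, 7.3]
ft_force: [1.1, -9.6, 11.2]
finger_gap: 19.1
grip_force: 79.6
```

Request:
apply_moves(series="0 0 0 0 1;0 0 0 0 1")

```text
time: 14.87
tool_pos: [598.1, -84.1, 79.5]
tcp_rot: [179.7, -0.2, 7.3]
ft_force: [2.1, -9.3, 11.0]
finger_gap: 19.0
grip_force: 79.6
```

Run:
```python
from meas import *
from bench import *
s=sense();t=snapshot("scene");np.savez("s5.npz",**t)
im=t["frame"];cv2.imwrite("pics/s5.png",cv2.resize(im[165:265,140:340],None,fx=4,fy=4,interpolation=cv2.INTER_CUBIC))
print(s["tool_pos"],s["tcp_rot"],s["ft_force"])
m=s["tool_pos"][:2]+115*np.array([-.124,.992])-[584.1,31.2];print(m@[-.1219,.9925])
for P in((584.1,31.2,70),(584.1+47,31.2+5.7,70),(584.1+94.3,31.2+11.6,70),(584.1-94.3,31.2-11.6,70),(584.1+39.7,31.2+4.9,75),(584.1-39.7,31.2-4.9,75)):print(P,((proj(t,t["extrinsics"],P)[0]-[140,165])*4+1.5).round(1))
```

```text
[598.09295861 -84.13185393  79.51774741] [ 1.79742255e+02 -1.72601455e-01  7.34126184e+00] [ 2.07021509 -9.30595557 11.00408259]
-1.2099126841502952
(584.1, 31.2, 70) [531.6 193.1]
(631.1, 36.9, 70) [511.3 232.5]
(678.4, 42.8, 70) [489.7 275. ]
(489.8, 19.6, 70) [568.3 121.2]
(623.8000000000001, 36.1, 75) [514.8 219.8]
(544.4, 26.299999999999997, 75) [547.8 155.5]
```

View pics/s5.png

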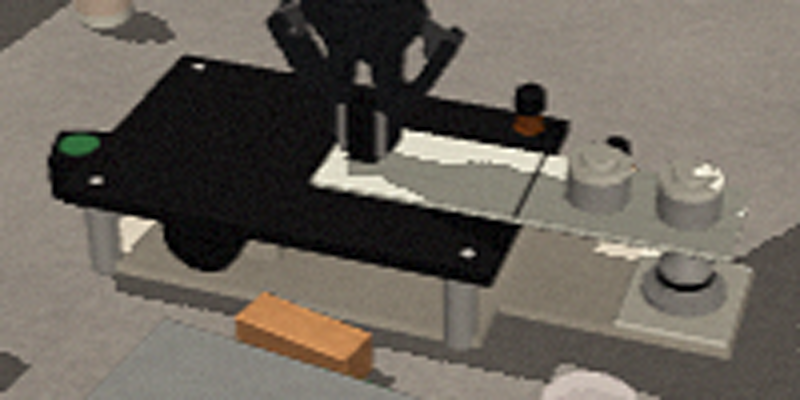

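The dark line runs from about (516,216) to (545,155) in the crop, on the stage edge's own line and within about 1 mm. The caps look seated, the plate is clear above the lens, and the vial hasn't moved. I'll nudge 0.6 mm and let it settle.

Request:
apply_moves(series="0 -0.002 0 0 1;0 0 0 0 1;0 0 0 0 1;0 0 0 0 1;0 0 0 0 1")

```text
time: 15.33
tool_pos: [598.0, -83.9, 79.6]
tcp_rot: [179.7, -0.2, 7.3]
ft_force: [0.3, -11.4, 12.0]
finger_gap: 19.0
grip_force: 79.6
```

Run:
```python
from meas import *
from bench import *
s=sense();t=snapshot("scene");np.savez("s6.npz",**t)
g=cv2.cvtColor(t["frame"],cv2.COLOR_BGR2GRAY).astype(float)
# dark line: min per row; stage edge: dark->light step on the near side, both in scene image
ln=[];
for v in range(206,217):
    c=(545-(v-203.4)*4*29/61.)/4+140; a=int(c)-3; p=g[v,a:a+8]; w=np.clip(p.max()-20-p,0,None); ln.append((a+(w*np.arange(8)).sum()/w.sum(),v))
ed=edge(g,range(223,233),262,276,1,1)
E=np.array([584.1,31.2]);x=np.array([-.1219,.9925])
print("line x",((ray(t,ln,75)[:,:2]-E)@x).round(1));print("edge x",((ray(t,ed,70)[:,:2]-E)@x).round(1))
print(s["time"],s["tool_pos"],s["ft_force"],s["grip_force"])
```

```text
line x [-1.9 -1.9 -2.4 -1.7 -1.7 -1.7 -1.5 -1.7 -1.4 -1.6 -1.5]
edge x [3.8 3.9 3.9 3.8 3.9 3.5 4.2 3.6 4.2 3.7]
15.3333 [598.02958626 -83.9005587   79.55181518] [  0.25148893 -11.41709489  12.02572694] 79.64877247810364
```

Request:
apply_moves(series="0 -0.002 0 0 1;0 -0.0015 0 0 1;0 0 0 0 1;0 0 0 0 1;0 0 0 0 1")

```text
time: 15.8
tool_pos: [598.0, -82.9, 79.6]
tcp_rot: [179.7, -0.2, 7.3]
ft_force: [2.2, -11.0, 12.0]
finger_gap: 19.4
grip_force: 79.6
```

```bash
python3 -c "
from bench import *
print(hand_in())"
```

```text
the job is handed in; nothing more can be done
None
```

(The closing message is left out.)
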